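# Record the tare of a weighing bottle: key presses on a lab balance and its printer

### The job

Wake the balance, tare out the weighing bottle that stands on its pan and print the zero record: with your fingertips lightly press, in this order, the balance's round on/off key at the left end of its key row (as seen from the robot), its long tare bar in the middle, its square print key at the right end, and then the wide paper-feed key on the little printer beside it. Push each key well down for a moment and let it come back up before you press the next. Press no other key, never touch the pan or the bottle, and leave everything else on the bench where it stands.

Things in the scene. Friction and masses are not known exactly. Their poses are not given: they have to be found in the camera images.
- balance: Light grey lab balance, fixed, 320 (x) x 220 (y) x 87 mm high. Origin: centre of its underside; x to its rear, y to its left, z up; operator and key row at its -x side. The front 115 mm is a dark panel sloping 7 degrees up to the rear: display, and before it a row of five keys along y at x = -128 mm, tops 57 mm above the bench. Behind it a 70 mm high housing. A push over 25 N is too hard.
- key_onoff_top (a point): On/off key of the balance: round, 20 mm across, left end of the row, 86 mm left (+y) of the balance's middle; top slopes like the panel. The point is the centre of the key's top face, 7 mm proud of the panel, moving with the key. 
- key_tare_top (a point): Tare key of the balance: long bar, 46 mm along the row by 17 mm, middle of the row; top slopes like the panel. The point is the centre of the key's top face, 7 mm proud of the panel, moving with the key. 
- key_print_top (a point): Print key of the balance: 19 mm square, right end of the row, 86 mm right (-y) of the balance's middle; top slopes like the panel. The point is the centre of the key's top face, 7 mm proud of the panel, moving with the key. 
- key_onoff (a joint): On/off key. Value: key travel in m, 0 up, 0.005 fully down. A spring key: starts to move at 1.5 N, fully down at 6 N (3.75 N at 0.0025), registers beyond 0.0025 kept for 0.05 s, comes back up by itself. 
- key_tare (a joint): Tare key. Value: key travel in m, 0 up, 0.005 fully down. A spring key: starts to move at 1.5 N, fully down at 6 N (3.75 N at 0.0025), registers beyond 0.0025 kept for 0.05 s, comes back up by itself. 
- key_print (a joint): Print key. Value: key travel in m, 0 up, 0.005 fully down. A spring key: starts to move at 1.5 N, fully down at 6 N (3.75 N at 0.0025), registers beyond 0.0025 kept for 0.05 s, comes back up by itself. 
- key_menu (a joint): Menu key (not to be pressed), 12 mm square, 47 mm left of the tare key's centre. Value: key travel in m, 0 up, 0.005 fully down. A spring key: starts to move at 1.5 N, fully down at 6 N (3.75 N at 0.0025), registers beyond 0.0025 kept for 0.05 s, comes back up by itself. 
- key_units (a joint): Units key (not to be pressed), 12 mm square, 47 mm right of the tare key's centre. Value: key travel in m, 0 up, 0.005 fully down. A spring key: starts to move at 1.5 N, fully down at 6 N (3.75 N at 0.0025), registers beyond 0.0025 kept for 0.05 s, comes back up by itself. 
- pan: Square steel weighing pan on the rear of the balance, 160 x 160 mm. Origin under its centre, 60 mm behind the balance's centre and 73 mm above the bench; its top is 12 mm above this origin (85 mm above the bench). Not to be touched.
- weighing_bottle: Stoppered glass weighing bottle, 44 mm across, 60 mm tall, standing on the pan. Origin: centre of its underside; z up.
- printer: Small light grey strip printer, fixed, left or right of the balance, 200 (x) x 124 (y) x 83 mm high. Origin: centre of its underside; x to its rear, y to its left; two keys at its -x side on a level dark panel 48.5 mm above the bench, x = -58 mm; the paper housing rises behind x = -2 mm. A push over 25 N is too hard.
- key_feed_top (a point): Paper-feed key of the printer: wide key, 34 mm along y by 18 mm, the left of its two keys; top face level, 55.5 mm above the bench. The point is the centre of the key's top face, 7 mm proud of the panel, moving with the key. 
- key_feed (a joint): Feed key. Value: key travel in m, 0 up, 0.005 fully down. A spring key: starts to move at 1.5 N, fully down at 6 N (3.75 N at 0.0025), registers beyond 0.0025 kept for 0.05 s, comes back up by itself. 
- key_prpower (a joint): Power key of the printer (not to be pressed), 12 mm round, 60 mm right of the feed key's centre. Value: key travel in m, 0 up, 0.005 fully down. A spring key: starts to move at 1.5 N, fully down at 6 N (3.75 N at 0.0025), registers beyond 0.0025 kept for 0.05 s, comes back up by itself. 
- die_tray: White open tray, 170 x 130 x 25 mm high, fixed on the other side of the balance from the printer; holds the pellet die and the pellet holder. Origin: centre of its underside.
- die: Steel pellet die, 54 mm across, 72 mm tall, in the tray. Bystander. Origin: centre of its underside.
- pellet_holder: Aluminium pellet holder plate with a hole, 50 x 30 x 6 mm, in the tray. Bystander. Origin: centre of its underside.
- cal_weight: Polished steel check weight with a knob, 32 mm across, 58 mm tall, on the bench in front of the balance. Bystander. Origin: centre of its underside.
- spatula: Thin steel spatula, 180 mm long, 14 mm wide, 4 mm thick, lying on the bench in front of the balance. Bystander. Origin: under its middle, x along its length.
- mortar: Grey stone mortar (bowl), 80 mm across, 42 mm tall, on the bench near the robot, to one side. Bystander. Origin: centre of its underside.
- salt_jar: Amber jar with a white cap, 64 mm across, 85 mm tall, on the bench near the robot, to one side. Bystander. Origin: centre of its underside.
Not all that is in view belongs to the job. What is shaped like the printer but blue is not meant.

How it is judged:
On the way, in this order (a step that is already met when the one before it is completed fails the run):
1. the balance's on/off key is pressed, all other keys up (value of joint key_onoff above 0.0025 m and value of joint each of key_tare, key_print, key_feed, key_menu, key_units, key_prpower below 0.001 m), for 0.05 s.
2. then its tare key is pressed, all other keys up (value of joint key_tare above 0.0025 m and value of joint each of key_onoff, key_print, key_feed, key_menu, key_units, key_prpower below 0.001 m), for 0.05 s.
3. then its print key is pressed, all other keys up (value of joint key_print above 0.0025 m and value of joint each of key_onoff, key_tare, key_feed, key_menu, key_units, key_prpower below 0.001 m), for 0.05 s.
4. then the printer's feed key is pressed, all other keys up (value of joint key_feed above 0.0025 m and value of joint each of key_onoff, key_tare, key_print, key_menu, key_units, key_prpower below 0.001 m), for 0.05 s.
At the end, for the whole second after the job is handed in: All seven keys are back up (within 1 mm), the weighing bottle stands upright on the pan within 5 mm of where it was, and every loose bystander is at rest within 15 mm of where it was (value of joint each of key_onoff, key_tare, key_print, key_feed, key_menu, key_units, key_prpower below 0.001 m and z of weighing_bottle in the frame of pan between 0.009 and 0.015 m and distance of weighing_bottle from where it was at the start of the episode below 0.005 m and angle between weighing_bottle's own z axis and vertical below 0.1 rad and linear speed of each of cal_weight, spatula, die, pellet_holder, mortar, salt_jar, weighing_bottle below 0.02 m/s and distance of each of cal_weight, spatula, die, pellet_holder, mortar, salt_jar from where it was at the start of the episode below 0.015 m); the robot touches nothing.
It fails at once if a key that was not asked for is pressed (more than 2 mm down) (value of joint any of key_menu, key_units, key_prpower above 0.002 m).
It fails at once if the balance or the printer is pushed with more than 25 N (contact force between any of the fingers, the arm and balance above 25 N or contact force between any of the fingers, the arm and printer above 25 N).
It fails at once if the robot touches the pan or the weighing bottle (contact force between any of the fingers, the arm and pan above 0.3 N or contact force between any of the fingers, the arm and weighing_bottle above 0.3 N).
It fails at once if the weighing bottle is moved more than 5 mm or tipped (distance of weighing_bottle from where it was at the start of the episode above 0.005 m or angle between weighing_bottle's own z axis and vertical above 0.15 rad).
It fails at once if a bystander is moved, lifted or carried more than 15 mm (distance of any of cal_weight, spatula, die, pellet_holder, mortar, salt_jar from where it was at the start of the episode above 0.015 m).
It also fails if it takes over 51 s, if anything falls off the work surface, if the arm or the gripper's body presses on something with over 40 N, if the wrist force passes 120 N, or if a joint passes its speed limit or range.

### The arm

A 7-joint arm with a two-finger parallel gripper is mounted at the origin on the work surface. World frame = base frame: x ahead of the robot, y to its left, z up, the work surface at z = 0. Lengths are in m, angles in rad, forces in N, time in s.
With the tool pointing down it reaches from about 0.4 to 0.85 m from the base axis. Payload 10.4 kg.
Tool frame: the origin (TCP) lies between the finger pads; the fingertips stand manip.tip_extent ahead of it and the grasp point (between the pads) lies 6 mm ahead of it (manip.tip_extent is the distance from the TCP to the fingertips, in m); z points along the fingers, y is the line along which they close (so a half turn about z gives the same grasp; the last joint's range is limited). The gripper opens to 85 mm and grips with 20 to 120 N. Pads are 22 mm wide; open, the fingers measure 114 mm over their backs; the gripper's body (76 mm by 85 mm) begins 54 mm behind the grasp point. The pads swing forward as they close: fully open they stand 13 mm farther back than shut.
Start: joints at [-1.315, 0.332, -0.065, 1.46, 0.022, 1.35, -0.088], TCP at [0.172, 0.601, 0.256] pointing down, gripper open.
Joint ranges: [-2.6, 2.6], [-0.5, 2.12], [-1.47, 1.34], [0.16, 2.42], [-1.27, 4.41], [0.06, 2.06], [-2.6, 2.6]. Speed limits (rad/s): [2.22, 2.22, 2.79, 2.79, 3.14, 3.14, 3.14].

### API

Orientations are given as a unit quaternion [x, y, z, w].
In Python, from workcell import get_obs, optics, workorder, manip gives the robot as it stands.
- The arm moves only by the tool jog_arm, never from a script. Its argument "increments" is a list of rows, each a list of 7 numbers: the shift along the tool's x, y, z in m, then the turn, a rotation vector about the tool's x, y, z in rad, then the opening, from -1 (shut) to 1 (fully open). A call has 1 to 5 rows; each row is the pose to reach, as a shift and turn from the pose commanded when the call began, along the tool's axes at that moment; what a row does not reach only later rows make up. A row lasts 1/12 s, in which the tool goes at most 41.7 mm and 7.16 degrees, less where a joint would pass 70% of its speed; a pose out of reach is approached as far as the arm can. A call with a gripper value outside its range is refused whole. The fingers move at their own pace and stop on an object; "grip_force" is the grip in N (left out, the last holds). Time passes only in rows, so rows that repeat a pose let the fingers close. It gives the time, the measured TCP pose, the force, the opening and the grip force at its end, in the units of the state.
- get_obs(): the state, without advancing time (a new reading comes with each control period).
- optics.camera(name): name is "side" or "top" or "wrist"; returns a dict with "color" (400x640x3 uint8, red, green, blue), "depth" (400x640 float32, m along the optical axis (not along the pixel's ray), 0 where there is no reading), "K" (3x3 intrinsics, pixels), "R" (3x3) and "t" (3): a world point X has camera coordinates R X + t. Camera axes: x right, y down, z forward; pixel columns grow to the right and rows downward; lengths in m; the calibration is good to about 2 mm. A picture is of the moment at which its call begins.
- workorder.hand_in(): hands the job in; it is judged then, once.
The state is a dict: "clock": time; "joint_pos": joint angles; "joint_velocities": joint speeds; "tau": joint torques, N m; "position": TCP position; "ee_rot": TCP orientation; "ft_force": force on the tool from outside, world axes, zero at the start; "torque": the same for the moment, N m; "grip_width": opening from 0.0 (shut) to 1.0 (fully open); "grasp_force": force on a finger pad.
Only numpy, scipy, OpenCV 4.12 (cv2) and the standard library are available. Lean on these libraries where they do the work, as an engineer would, in place of code of your own. Each camera call takes 0.05 s, during which the arm holds its last target. There are 200 camera calls.

## Working session

There is one attempt and no reset: what is moved stays moved. The work goes in short steps, Python scripts to look and compute and a tool call to move; the robot and the scene stay as the last step left them, time stands still between calls to the robot, and variables do not carry over. Pictures are saved under pics/ and viewed, at most 10 in all, crops included, and the job is handed in when it is done.

Besides the shell and the picture viewer there is one more tool, called in YAML: its name, and indented under it one key for each argument. jog_arm: Moves the arm, as the interface text tells. Its arguments: {"type":"object","properties":{"increments":{"type":"array"},"grip_force":{"type":"number"}},"required":["increments"]}

```bash
mkdir -p pics; ls; python3 - <<'E'
from workcell import get_obs, optics, workorder, manip
import cv2,numpy as np
o=get_obs();print(o['clock'],o['position'],o['ee_rot'],o['ft_force'],o['grip_width'],manip.tip_extent)
for n in("top","side"):
    c=optics.camera(n);np.savez(f'pics/{n}0.npz',**c);cv2.imwrite(f'pics/{n}0.png',c['color'][...,::-1]);print(n,c['K'].tolist(),c['R'].tolist(),c['t'].tolist())
E
```

```text
pics
0.0 [0.17190804 0.60054069 0.25552078] [ 1.38923142e-01  9.90302904e-01 -7.17118499e-04 -7.35840528e-05] [-0.19232633  0.16096128  0.24754546] 1.0011065475083822 0.025
top [[419.2613740902304, 0.0, 323.6725055835774], [0.0, 419.2613740902304, 198.84882418359902], [0.0, 0.0, 1.0]] [[-0.0037779004263939456, -0.9998663233735795, -0.015907949326334544], [-0.9821120376987925, 0.006704745199484376, -0.18817808533125127], [0.1882595890665173, 0.014912470459684619, -0.9820060821345739]] [0.11563035350383309, 0.5486175627236514, 1.4178138997486929]
side [[519.4495992121875, 0.0, 318.7431169213899], [0.0, 519.4495992121875, 200.61900575847994], [0.0, 0.0, 1.0]] [[0.9766940355480099, -0.2145158986450155, -0.007189586459882741], [-0.16171102096536788, -0.7134211494272409, -0.6818209510188528], [0.14113223098669217, 0.6670930915385317, -0.7314837664625806]] [-0.5174071729453786, 0.21930236789636706, 1.474055402593118]
```

View pics/top0.png

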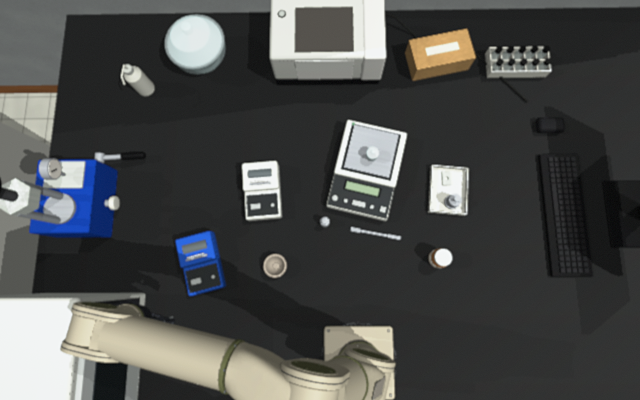

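View pics/side0.png

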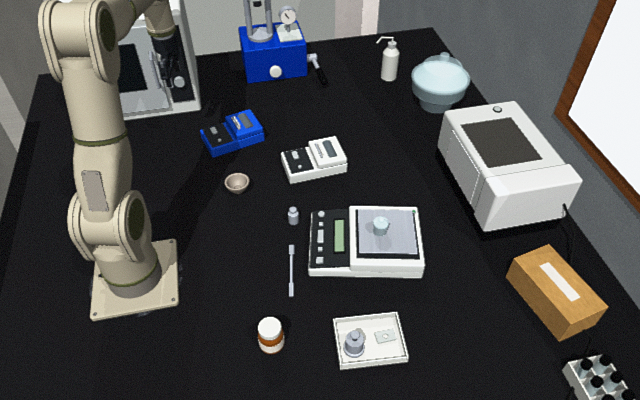

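The top view shows the balance at about (367,170), with its key row running from (335,197) to (385,210). The white printer is at (262,190). The blue decoy at (200,262) is the only thing that could be taken for the printer, so I choose the white one and check it in a close crop.

```bash
python3 - <<'E'
import cv2
i=cv2.imread('pics/top0.png')[150:230,236:396];cv2.imwrite('pics/crop1.png',cv2.resize(i,None,fx=5,fy=5,interpolation=cv2.INTER_CUBIC))
i=cv2.imread('pics/side0.png')[130:290,275:375];cv2.imwrite('pics/crop2.png',cv2.resize(i,None,fx=3.75,fy=3.75,interpolation=cv2.INTER_CUBIC))
E
```

```text
(no output)
```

View pics/crop1.png

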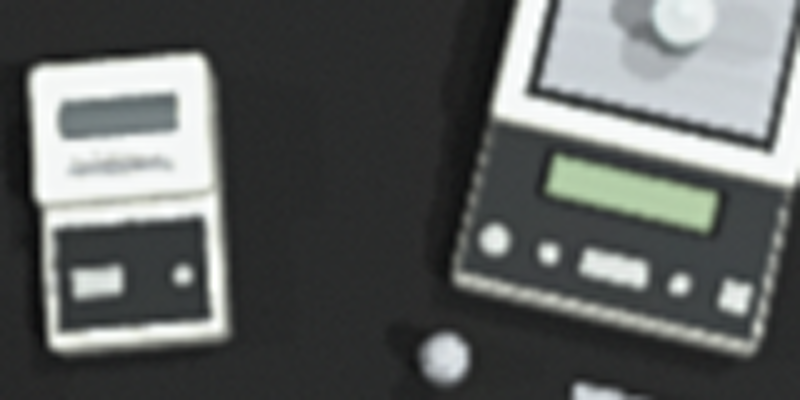

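View pics/crop2.png

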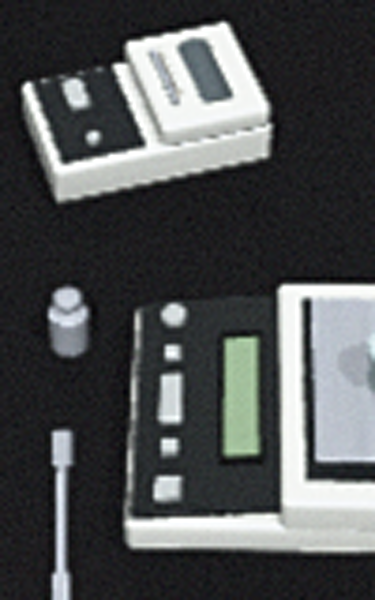

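The crops confirm the choice:
- **Balance keys:** in the top crop, on/off is at (494,240), menu at (548,253), tare at (614,267), units at (679,284) and print at (735,297).
- **White printer:** its wide feed key is on the left at (97,282), with the small power key at (183,276).

Next I triangulate the blob centroids from both cameras.

```bash
cat > h.py <<'E'
import numpy as np,cv2
def ray(c,uv,z):
    d=c['R'].T@np.linalg.solve(c['K'],[*uv,1.]);o=-c['R'].T@c['t'];return o+d*(z-o[2])/d[2]
def blob(c,uv,r=6):
    u,v=map(int,np.round(uv));g=cv2.cvtColor(c['color'],cv2.COLOR_RGB2GRAY).astype(float)
    p=g[v-r:v+r+1,u-r:u+r+1];t=cv2.resize(p,None,fx=8,fy=8,interpolation=cv2.INTER_LINEAR)
    m=(t>(p.min()+p.max())/2).astype(np.uint8);n,l,s,ce=cv2.connectedComponentsWithStats(m)
    q=np.array([8*r+4,8*r+4]);k=1+np.argmin(np.linalg.norm(ce[1:]-q,axis=1))
    return (ce[k]+.5)/8-.5+[u-r,v-r]
E
python3 - <<'E'
from h import *
P={'onoff':((494,240),(173,315)),'menu':((548,253),(172,352)),'tare':((614,267),(171,398)),'units':((679,284),(169,446)),'print':((735,297),(168,488)),'feed':((97,282),(76,94)),'prp':((183,276),(94,137))}
T=np.load('pics/top0.npz');S=np.load('pics/side0.npz');X={}
for k,(a,b) in P.items():
    ua=blob(T,np.array(a)/5+[236,150]-.4,8 if k in('tare','feed') else 5);ub=blob(S,np.array(b)/3.75+[275,130]-.4,8 if k in('tare','feed') else 5)
    z=.0555 if k in('feed','prp') else .057
    A=[];B=[]
    for c,u in((T,ua),(S,ub)):
        M=c['K']@np.c_[c['R'],c['t']];A+=[M[0]-u[0]*M[2],M[1]-u[1]*M[2]]
    A=np.array(A);tri=np.linalg.lstsq(A[:,:3],-A[:,3],rcond=None)[0]
    x=[ray(T,ua,z),ray(S,ub,z)];X[k]=(x[0]+x[1])/2
    print(k,ua.round(1),ub.round(1),x[0].round(4),x[1].round(4),'tri',tri.round(4))
for f,idx in((0,'top'),(1,'mean')): pass
ys=np.array([86,47,0,-47,-86])/1e3;Q=np.array([X[k][:2] for k in('onoff','menu','tare','units','print')])
c=np.polyfit(ys,Q,1);d=c[0];yaw=np.arctan2(-d[0],d[1]);print('scale',np.hypot(*d),'yaw',yaw,'centre',c[1]);print('res',(Q-np.outer(ys,d)-c[1]).round(4).tolist())
u=d/np.hypot(*d)
for n,y in(('onoff',.086),('tare',0),('print',-.086)):print(n,(c[1]+u*y).round(4))
e=X['feed']-X['prp'];print('printer',np.hypot(*e[:2]),'yaw',np.arctan2(-e[0],e[1]))
E
```

```text
onoff [334.5 197.5] [320.9 213.4] [0.553  0.0746 0.057 ] [0.5529 0.0737 0.057 ] tri [0.5532 0.0746 0.0559]
menu [345.3 200.3] [320.5 223.5] [0.5429 0.037  0.057 ] [0.5432 0.0353 0.057 ] tri [0.5435 0.037  0.055 ]
tare [358.5 203.2] [320.1 236. ] [ 0.532  -0.0086  0.057 ] [ 0.5318 -0.0107  0.057 ] tri [ 0.5323 -0.0088  0.0546]
units [371.5 206.5] [319.7 248.5] [ 0.5204 -0.0537  0.057 ] [ 0.5208 -0.0549  0.057 ] tri [ 0.5209 -0.0538  0.0555]
print [382.6 209. ] [319.1 259.7] [ 0.5112 -0.092   0.057 ] [ 0.5108 -0.0928  0.057 ] tri [ 0.5111 -0.0921  0.0561]
feed [255.  205.9] [294.7 154.4] [0.5251 0.3532 0.0555] [0.5251 0.3525 0.0555] tri [0.5252 0.3533 0.0548]
prp [272.1 204.5] [299.4 166. ] [0.5297 0.2932 0.0555] [0.5295 0.2933 0.0555] tri [0.5295 0.2931 0.0557]
scale 0.9969319098236071 yaw -0.2462254788281498 centre [ 0.53191251 -0.00919187]
res [[0.0002, 0.0002], [-0.0002, -0.0001], [-0.0, -0.0005], [0.0001, 0.0004], [-0.0, -0.0]]
onoff [0.5529 0.0742]
tare [ 0.5319 -0.0092]
print [ 0.511  -0.0926]
printer 0.05975131721506777 yaw 0.07457388772067756
```

jog_arm:
  increments:
    - [-0.031, -0.025, 0, 0, 0, 0, -1]
    - [-0.062, -0.05, 0, 0, 0, 0, -1]
    - [-0.093, -0.075, 0, 0, 0, 0, -1]
    - [-0.124, -0.1, 0, 0, 0, 0, -1]
    - [-0.155, -0.125, 0, 0, 0, 0, -1]
  grip_force: 20

```text
clock: 0.52
position: [0.2873, 0.4362, 0.256]
ee_rot: [0.139, 0.99, -0.0, -0.0]
ft_force: [0.8, 0.0, 0.3]
grip_width: 0.301
grasp_force: 0.0
```

jog_arm:
  increments:
    - [-0.031, -0.025, 0, 0, 0, 0, -1]
    - [-0.062, -0.05, 0, 0, 0, 0, -1]
    - [-0.093, -0.075, 0, 0, 0, 0, -1]
    - [-0.124, -0.1, 0, 0, 0, 0, -1]
    - [-0.155, -0.125, 0, 0, 0, 0, -1]

```text
clock: 0.93
position: [0.4018, 0.2733, 0.2562]
ee_rot: [0.139, 0.99, 0.0, -0.0]
ft_force: [0.9, 0.6, 0.3]
grip_width: -0.007
grasp_force: 0.0
```

jog_arm:
  increments:
    - [-0.031, -0.025, 0, 0, 0, 0, -1]
    - [-0.062, -0.05, 0, 0, 0, 0, -1]
    - [-0.093, -0.075, 0, 0, 0, 0, -1]
    - [-0.124, -0.1, 0.0, 0, 0, 0, -1]
    - [-0.155, -0.125, 0, 0, 0, 0, -1]

```text
clock: 1.35
position: [0.5164, 0.1106, 0.2563]
ee_rot: [0.139, 0.99, 0.0, -0.0]
ft_force: [0.6, 0.5, -0.4]
grip_width: 0.001
grasp_force: 0.0
```

```bash
cat > go.py <<'E'
import sys,numpy as np
from workcell import get_obs,manip
from scipy.spatial.transform import Rotation as R
o=get_obs();g=np.array(list(map(float,sys.argv[1:4])))
print(o['clock'],o['position'].round(4),'tip',manip.tip_extent,'w',round(o['grip_width'],3),'F',o['ft_force'].round(2))
r=R.from_quat(o['ee_rot']);print('axes',r.as_matrix().round(3).tolist(),'shift',r.inv().apply(g-o['position']).round(4))
E
python3 go.py 0.5529 0.0742 0.115
```

```text
1.35 [0.5164 0.1106 0.2563] tip 0.025 w 0.001 F [ 0.58  0.51 -0.37]
axes [[-0.961, 0.275, 0.0], [0.275, 0.961, 0.0], [0.0, 0.0, -1.0]] shift [-0.0451 -0.025   0.1413]
```

jog_arm:
  increments:
    - [-0.025, -0.014, 0.0, 0, 0, 0, -1]
    - [-0.045, -0.025, 0.03, 0, 0, 0, -1]
    - [-0.045, -0.025, 0.07, 0, 0, 0, -1]
    - [-0.045, -0.025, 0.11, 0, 0, 0, -1]
    - [-0.045, -0.025, 0.14, 0, 0, 0, -1]

```text
clock: 1.77
position: [0.551, 0.0752, 0.113]
ee_rot: [0.139, 0.99, -0.001, -0.001]
ft_force: [0.0, 0.8, -0.2]
grip_width: 0.002
grasp_force: 0.0
```

```bash
python3 go.py 0.5529 0.0742 0.09; python3 - <<'E'
from workcell import optics
import cv2,numpy as np
c=optics.camera('side');np.savez('pics/side1.npz',**c);i=c['color'][110:270,240:400,::-1];cv2.imwrite('pics/s1.png',cv2.resize(i,None,fx=3.7,fy=3.7,interpolation=cv2.INTER_CUBIC))
E
```

```text
1.7667 [0.551  0.0752 0.113 ] tip 0.025 w 0.002 F [ 0.02  0.82 -0.23]
axes [[-0.961, 0.276, -0.003], [0.276, 0.961, -0.001], [0.002, -0.002, -1.0]] shift [-0.0021 -0.0004  0.023 ]
```

View pics/s1.png

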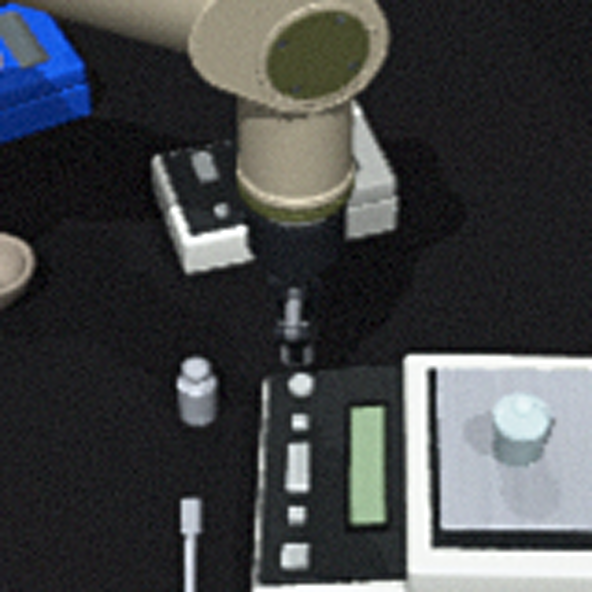

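The side view shows the closed fingertips at (297,360), just above the on/off key at (300,385). Everything below is clear.

jog_arm:
  increments:
    - [-0.001, 0, 0.01, 0, 0, 0, -1]
    - [-0.001, 0, 0.02, 0, 0, 0, -1]
    - [-0.001, 0, 0.025, 0, 0, 0, -1]
    - [-0.001, 0, 0.025, 0, 0, 0, -1]

```text
clock: 2.15
position: [0.5535, 0.0759, 0.0916]
ee_rot: [0.139, 0.99, 0.0, 0.0]
ft_force: [0.2, 1.0, -0.5]
grip_width: -0.003
grasp_force: 0.0
```

jog_arm:
  increments:
    - [0, -0.0015, 0.004, 0, 0, 0, -1]
    - [0, -0.0015, 0.008, 0, 0, 0, -1]
    - [0, -0.0015, 0.009, 0, 0, 0, -1]
    - [0, -0.0015, 0.01, 0, 0, 0, -1]
    - [0, -0.0015, 0.01, 0, 0, 0, -1]

```text
clock: 2.57
position: [0.5531, 0.0742, 0.0816]
ee_rot: [0.139, 0.99, 0.0, 0.0]
ft_force: [0.8, -0.5, 2.4]
grip_width: -0.005
grasp_force: 1.1
```

jog_arm:
  increments:
    - [0, 0, 0.001, 0, 0, 0, -1]
    - [0, 0, 0.002, 0, 0, 0, -1]
    - [0, 0, 0.003, 0, 0, 0, -1]
    - [0, 0, 0.003, 0, 0, 0, -1]

```text
clock: 2.9
position: [0.5534, 0.0742, 0.0786]
ee_rot: [0.139, 0.99, 0.0, 0.001]
ft_force: [1.0, -0.7, 5.8]
grip_width: 0.005
grasp_force: 2.4
```

jog_arm:
  increments:
    - [0, 0, 0.0003, 0, 0, 0, -1]
    - [0, 0, -0.015, 0, 0, 0, -1]
    - [0, 0, -0.025, 0, 0, 0, -1]
    - [0, 0, -0.025, 0, 0, 0, -1]

```text
clock: 3.23
position: [0.5536, 0.0746, 0.105]
ee_rot: [0.139, 0.99, 0.001, 0.001]
ft_force: [0.2, 0.1, -0.2]
grip_width: 0.004
grasp_force: 0.0
```

jog_arm:
  increments:
    - [-0.001, -0.03, 0, 0, 0, 0, -1]
    - [-0.002, -0.06, 0, 0, 0, 0, -1]
    - [-0.0025, -0.086, 0, 0, 0, 0, -1]
    - [-0.0025, -0.086, 0, 0, 0, 0, -1]
    - [-0.0025, -0.086, 0, 0, 0, 0, -1]

```text
clock: 3.65
position: [0.5309, -0.0105, 0.1029]
ee_rot: [0.14, 0.99, 0.0, -0.0]
ft_force: [0.5, 0.4, 1.1]
grip_width: -0.001
grasp_force: 0.0
```

```bash
python3 go.py 0.5319 -0.0092 0.0825
```

```text
3.65 [ 0.5309 -0.0105  0.1029] tip 0.025 w -0.001 F [0.53 0.36 1.06]
axes [[-0.961, 0.278, -0.001], [0.278, 0.961, 0.0], [0.001, -0.0, -1.0]] shift [-0.0006  0.0015  0.0204]
```

jog_arm:
  increments:
    - [-0.0005, 0.001, 0.01, 0, 0, 0, -1]
    - [-0.0005, 0.001, 0.016, 0, 0, 0, -1]
    - [-0.0005, 0.001, 0.02, 0, 0, 0, -1]
    - [-0.0005, 0.001, 0.022, 0, 0, 0, -1]
    - [-0.0005, 0.001, 0.022, 0, 0, 0, -1]

```text
clock: 4.07
position: [0.5321, -0.0072, 0.0806]
ee_rot: [0.138, 0.99, 0.0, -0.001]
ft_force: [-1.3, 2.7, 2.9]
grip_width: -0.001
grasp_force: 1.5
```

jog_arm:
  increments:
    - [0, 0, 0.001, 0, 0, 0, -1]
    - [0, 0, 0.002, 0, 0, 0, -1]
    - [0, 0, 0.0022, 0, 0, 0, -1]
    - [0, 0, 0.0022, 0, 0, 0, -1]

```text
clock: 4.4
position: [0.5324, -0.0079, 0.0793]
ee_rot: [0.139, 0.99, 0.0, 0.0]
ft_force: [-0.8, 2.8, 4.4]
grip_width: 0.001
grasp_force: 2.1
```

jog_arm:
  increments:
    - [0, 0, 0.0005, 0, 0, 0, -1]
    - [0, 0, 0.001, 0, 0, 0, -1]
    - [0, 0, 0.001, 0, 0, 0, -1]

```text
clock: 4.65
position: [0.5325, -0.008, 0.0783]
ee_rot: [0.139, 0.99, 0.0, 0.0]
ft_force: [-0.4, 3.8, 5.6]
grip_width: 0.003
grasp_force: 2.6
```

jog_arm:
  increments:
    - [0, 0, -0.015, 0, 0, 0, -1]
    - [0, 0, -0.025, 0, 0, 0, -1]
    - [0, 0, -0.025, 0, 0, 0, -1]

```text
clock: 4.9
position: [0.5333, -0.0091, 0.1048]
ee_rot: [0.139, 0.99, 0.0, 0.001]
ft_force: [0.5, 0.1, 0.0]
grip_width: -0.002
grasp_force: 0.0
```

jog_arm:
  increments:
    - [-0.001, -0.03, 0, 0, 0, 0, -1]
    - [-0.002, -0.06, 0, 0, 0, 0, -1]
    - [-0.0025, -0.087, 0, 0, 0, 0, -1]
    - [-0.0025, -0.087, 0, 0, 0, 0, -1]
    - [-0.0025, -0.087, 0, 0, 0, 0, -1]

```text
clock: 5.32
position: [0.51, -0.0945, 0.1027]
ee_rot: [0.141, 0.99, -0.0, -0.0]
ft_force: [-0.6, 0.4, -0.6]
grip_width: -0.0
grasp_force: 0.0
```

```bash
python3 go.py 0.511 -0.0926 0.0815; python3 - <<'E'
from workcell import optics
import cv2,numpy as np
c=optics.camera('side');i=c['color'][170:290,260:420,::-1];cv2.imwrite('pics/s2.png',cv2.resize(i,None,fx=4,fy=4,interpolation=cv2.INTER_CUBIC))
E
```

```text
5.3167 [ 0.51   -0.0945  0.1027] tip 0.025 w -0.0 F [-0.62  0.4  -0.57]
axes [[-0.96, 0.279, -0.0], [0.279, 0.96, -0.0], [0.0, -0.001, -1.0]] shift [-0.0004  0.0021  0.0212]
```

View pics/s2.png

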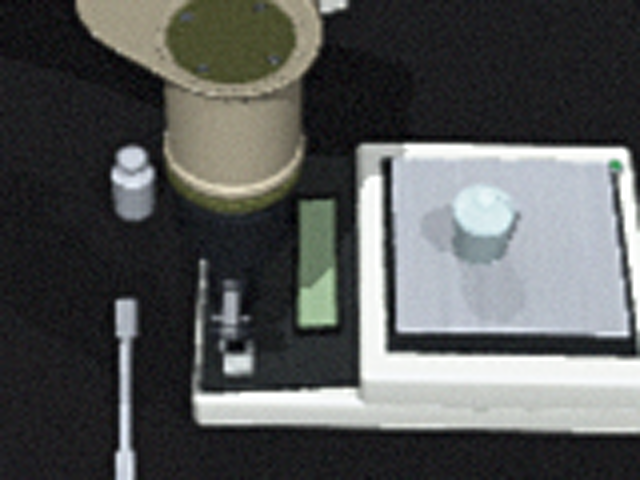

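The fingertips at (235,345) are over the print key at (238,360). The bottle, weight and spatula have not moved.

jog_arm:
  increments:
    - [0, 0.0005, 0.01, 0, 0, 0, -1]
    - [0, 0.0005, 0.016, 0, 0, 0, -1]
    - [0, 0.0005, 0.02, 0, 0, 0, -1]
    - [0, 0.0005, 0.022, 0, 0, 0, -1]
    - [0, 0.0005, 0.022, 0, 0, 0, -1]

```text
clock: 5.78
position: [0.5108, -0.0912, 0.0805]
ee_rot: [0.138, 0.99, 0.0, -0.001]
ft_force: [-0.9, 2.1, 2.8]
grip_width: -0.001
grasp_force: 1.6
```

jog_arm:
  increments:
    - [0, 0, 0.001, 0, 0, 0, -1]
    - [0, 0, 0.0022, 0, 0, 0, -1]
    - [0, 0, 0.0022, 0, 0, 0, -1]

```text
clock: 6.03
position: [0.511, -0.0917, 0.079]
ee_rot: [0.139, 0.99, 0.0, 0.0]
ft_force: [-1.3, 3.7, 4.3]
grip_width: -0.003
grasp_force: 2.2
```

jog_arm:
  increments:
    - [0, 0, 0.0005, 0, 0, 0, -1]
    - [0, 0, 0.001, 0, 0, 0, -1]
    - [0, 0, 0.001, 0, 0, 0, -1]

```text
clock: 6.28
position: [0.5111, -0.0918, 0.078]
ee_rot: [0.139, 0.99, 0.0, 0.0]
ft_force: [-0.4, 4.6, 5.6]
grip_width: 0.004
grasp_force: 2.6
```

jog_arm:
  increments:
    - [0, 0, -0.015, 0, 0, 0, -1]
    - [0, 0, -0.05, 0, 0, 0, -1]
    - [0, 0, -0.08, 0, 0, 0, -1]
    - [0, 0, -0.08, 0, 0, 0, -1]

```text
clock: 6.62
position: [0.5133, -0.0937, 0.163]
ee_rot: [0.14, 0.99, 0.0, 0.004]
ft_force: [1.4, -0.1, 0.6]
grip_width: 0.002
grasp_force: 0.0
```

```bash
python3 go.py 0.5251 0.3529 0.105
```

```text
6.6167 [ 0.5133 -0.0937  0.163 ] tip 0.025 w 0.002 F [ 1.36 -0.1   0.6 ]
axes [[-0.961, 0.277, 0.008], [0.277, 0.961, -0.001], [-0.007, 0.001, -1.0]] shift [0.1127 0.4323 0.0578]
```

jog_arm:
  increments:
    - [0.01, 0.038, 0, 0, 0, 0, -1]
    - [0.02, 0.076, 0, 0, 0, 0, -1]
    - [0.03, 0.114, 0, 0, 0, 0, -1]
    - [0.04, 0.152, 0, 0, 0, 0, -1]
    - [0.05, 0.19, 0, 0, 0, 0, -1]

```text
clock: 7.03
position: [0.5149, 0.1052, 0.1577]
ee_rot: [0.14, 0.99, -0.0, 0.0]
ft_force: [0.4, 0.7, -0.2]
grip_width: -0.003
grasp_force: 0.0
```

jog_arm:
  increments:
    - [0.01, 0.038, 0, 0, 0, 0, -1]
    - [0.02, 0.076, 0, 0, 0, 0, -1]
    - [0.03, 0.114, 0, 0, 0, 0, -1]
    - [0.04, 0.152, 0, 0, 0, 0, -1]
    - [0.05, 0.19, 0, 0, 0, 0, -1]

```text
clock: 7.45
position: [0.5195, 0.3018, 0.1576]
ee_rot: [0.139, 0.99, -0.0, 0.0]
ft_force: [1.3, 0.0, -0.2]
grip_width: 0.002
grasp_force: 0.0
```

```bash
python3 go.py 0.5251 0.3529 0.105
```

```text
7.45 [0.5195 0.3018 0.1576] tip 0.025 w 0.002 F [ 1.34  0.04 -0.19]
axes [[-0.961, 0.276, 0.001], [0.276, 0.961, -0.001], [-0.001, -0.001, -1.0]] shift [0.0088 0.0507 0.0525]
```

jog_arm:
  increments:
    - [0.005, 0.03, 0, 0, 0, 0, -1]
    - [0.009, 0.051, 0, 0, 0, 0, -1]
    - [0.009, 0.051, 0.025, 0, 0, 0, -1]
    - [0.009, 0.051, 0.05, 0, 0, 0, -1]
    - [0.009, 0.051, 0.05, 0, 0, 0, -1]

```text
clock: 7.87
position: [0.5227, 0.3503, 0.1026]
ee_rot: [0.139, 0.99, -0.003, -0.002]
ft_force: [-0.6, -0.8, -2.0]
grip_width: -0.0
grasp_force: 0.0
```

```bash
python3 go.py 0.5251 0.3529 0.0805; python3 - <<'E'
from workcell import optics
import cv2,numpy as np
c=optics.camera('side');i=c['color'][80:200,220:380,::-1];cv2.imwrite('pics/s3.png',cv2.resize(i,None,fx=4,fy=4,interpolation=cv2.INTER_CUBIC))
E
```

```text
7.8667 [0.5227 0.3503 0.1026] tip 0.025 w -0.0 F [-0.57 -0.77 -1.96]
axes [[-0.961, 0.275, -0.005], [0.275, 0.961, -0.006], [0.003, -0.007, -1.0]] shift [-0.0017  0.0033  0.022 ]
```

View pics/s3.png

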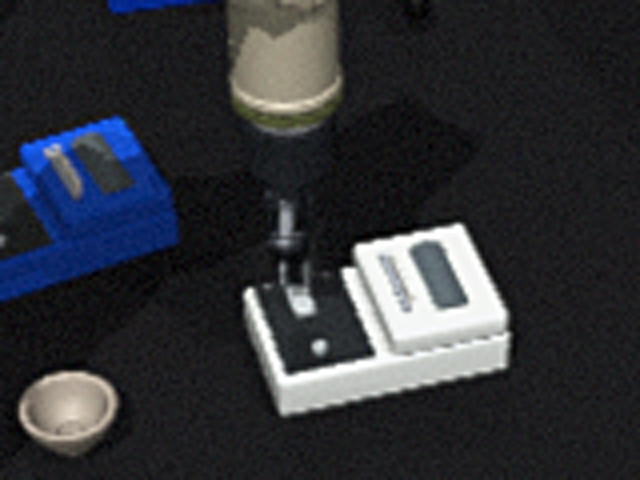

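The fingertips at (292,280) are right over the wide feed key at (300,300) on the white printer.

jog_arm:
  increments:
    - [0, 0, 0.01, 0, 0, 0, -1]
    - [0, 0, 0.018, 0, 0, 0, -1]
    - [0, 0, 0.023, 0, 0, 0, -1]
    - [0, 0, 0.025, 0, 0, 0, -1]
    - [0, 0, 0.025, 0, 0, 0, -1]

```text
clock: 8.33
position: [0.5247, 0.3521, 0.0827]
ee_rot: [0.139, 0.99, -0.0, -0.0]
ft_force: [-0.4, -0.4, 0.3]
grip_width: 0.001
grasp_force: 0.0
```

jog_arm:
  increments:
    - [0, 0, 0.001, 0, 0, 0, -1]
    - [0, 0, 0.002, 0, 0, 0, -1]
    - [0, 0, 0.003, 0, 0, 0, -1]
    - [0, 0, 0.004, 0, 0, 0, -1]
    - [0, 0, 0.004, 0, 0, 0, -1]

```text
clock: 8.75
position: [0.5249, 0.3524, 0.0792]
ee_rot: [0.139, 0.99, 0.0, 0.0]
ft_force: [0.1, 0.3, 2.8]
grip_width: 0.003
grasp_force: 1.4
```

jog_arm:
  increments:
    - [0, 0, 0.001, 0, 0, 0, -1]
    - [0, 0, 0.002, 0, 0, 0, -1]
    - [0, 0, 0.002, 0, 0, 0, -1]

```text
clock: 9.0
position: [0.5249, 0.3524, 0.0771]
ee_rot: [0.139, 0.99, 0.0, 0.0]
ft_force: [-0.1, -0.3, 4.8]
grip_width: 0.002
grasp_force: 2.3
```

jog_arm:
  increments:
    - [0, 0, 0.0005, 0, 0, 0, -1]
    - [0, 0, 0.001, 0, 0, 0, -1]
    - [0, 0, 0.001, 0, 0, 0, -1]

```text
clock: 9.25
position: [0.5249, 0.3524, 0.0761]
ee_rot: [0.139, 0.99, 0.0, 0.0]
ft_force: [-0.1, 0.2, 5.4]
grip_width: -0.002
grasp_force: 2.7
```

jog_arm:
  increments:
    - [0, 0, -0.015, 0, 0, 0, -1]
    - [0, 0, -0.05, 0, 0, 0, -1]
    - [0, 0, -0.08, 0, 0, 0, -1]
    - [0, 0, -0.08, 0, 0, 0, -1]
    - [0, 0, -0.08, 0, 0, 0, -1]

```text
clock: 9.67
position: [0.5253, 0.3526, 0.1574]
ee_rot: [0.139, 0.99, 0.001, 0.001]
ft_force: [-0.9, 0.6, -0.5]
grip_width: 0.001
grasp_force: 0.0
```

jog_arm:
  increments:
    - [0, 0, 0, 0, 0, 0, -1]
    - [0, 0, 0, 0, 0, 0, -1]
    - [0, 0, 0, 0, 0, 0, -1]

```text
clock: 9.92
position: [0.524, 0.3519, 0.1544]
ee_rot: [0.139, 0.99, -0.001, -0.001]
ft_force: [-0.1, -1.0, -0.6]
grip_width: -0.001
grasp_force: 0.0
```

```bash
python3 - <<'E'
from workcell import optics
import cv2,numpy as np
c=optics.camera('top');a=c['color'];b=np.load('pics/top0.npz')['color']
i=np.vstack([x[150:230,230:410,::-1] for x in(b,a)]);cv2.imwrite('pics/t4.png',cv2.resize(i,None,fx=3.6,fy=3.6,interpolation=cv2.INTER_CUBIC))
E
```

```text
(no output)
```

View pics/t4.png

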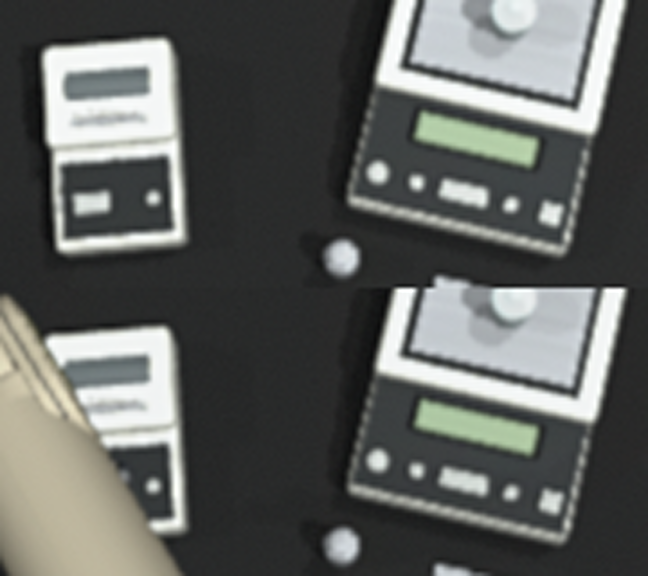

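The before and after views match: the balance keys are up at (378,461) to (551,502), and the bottle at (513,303) and the weight at (342,546) are where they were. The arm hides the feed key, but the tool is clear of it. All four presses read 5.4–5.8 N, so each key was well past its trip point.

```bash
python3 -c "
from workcell import workorder
print(workorder.hand_in())"
```

```text
the job is handed in; nothing more can be done
None
```

I pressed on/off, tare, print and paper-feed in that order, each to 5.4–5.8 N (they register at about 3.75 N), and handed the job in at about 10 s; the hand-in returned no verdict.

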